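# Third hand at the spring-stop jig

### The arm

A 7-joint arm with a two-finger parallel gripper is mounted at the origin on a cart in front of the work surface, level with it; the furniture and walls round the work are solid. World frame = base frame: x ahead of the robot, y to its left, z up, the work surface at z = 0. Lengths are in m, angles in degrees, forces in N, time in s.
With the tool pointing down it reaches from about 0.35 to 0.9 m from the base axis. Payload 7.2 kg.
Tool frame: the origin (TCP) lies midway between the tips of the shut fingers; the grasp point (between the pads) lies 19 mm behind it; z points along the fingers, y is the direction in which the jaws open and shut (so a half turn about z gives the same grasp; the last joint's range is limited). The gripper opens to 85 mm and grips with 20 to 120 N. Pads are 22 mm wide; open, the fingers measure 114 mm over their backs; the gripper's body (76 mm by 85 mm) begins 54 mm behind the grasp point. The pads swing forward as they close: fully open they stand 13 mm farther back than shut.
Start: joints at [66.051, 23.554, -0.728, 91.456, 0.321, 64.991, -4.71], TCP at [0.214, -0.587, 0.231] pointing down, gripper open.
Joint ranges: [-169.25, 169.25], [-16.82, 113.86], [-84.01, 82.57], [7.8, 145.47], [-59.2, 239.2], [7.22, 106.19], [-163.78, 163.78]. Speed limits (degrees/s): [136.94, 136.94, 172.46, 172.46, 180, 180, 180].

### API

Orientations are given as [roll, pitch, yaw] about the fixed x, y, z axes, in that order (R = Rz(yaw) Ry(pitch) Rx(roll)).
In Python, from rig import arm gives the robot as it stands. The module is installed in compiled form; this text tells all that it offers.
- The arm moves only by the tool step_arm, never from a script. Its argument "moves" is a list of rows, each a list of 7 numbers: the turn, a rotation vector about the tool's x, y, z in units of 8 degrees (1.0 is 8 degrees), then the shift along the tool's x, y, z in units of 50 mm (1.0 is 50 mm), then the finger opening in mm, from 0 to 85.4. In form: [[ax, ay, az, tx, ty, tz, claw], ...]. A call has 1 to 8 rows; each row is the pose to reach, as a shift and turn from the pose commanded when the call began, along the tool's axes at that moment; what a row does not reach only later rows make up. A row lasts 1/8 s, in which the tool goes at most 62.5 mm and 10.7 degrees, less where a joint would pass 70% of its speed; a pose out of reach is approached as far as the arm can. A call with a gripper value outside its range is refused whole. The fingers move at their own pace and stop on an object; "newtons" is the grip in N (left out, the last holds). Time passes only in rows, so rows that repeat a pose let the fingers close. It gives the time, the measured TCP pose, the force and the opening at its end, in the units of the state.
- arm.read_state(): the state, without advancing time (a new reading comes with each control period).
- arm.camera(name): name is "side" or "top" or "wrist"; returns a dict with "img" (480x640x3 uint8, blue, green, red), "depth" (480x640 float32, m along the optical axis (not along the pixel's ray), 0 where there is no reading), "fx", "fy", "cx", "cy" (pixels), "R" (3x3) and "t" (3): a world point X has camera coordinates R X + t. Camera axes: x right, y down, z forward; pixel columns grow to the right and rows downward; lengths in m; the calibration is good to about 2 mm. A picture is of the moment at which its call begins.
- arm.sign_off(): hands the job in, once; it reports no verdict.
The state is a dict: "time_s": time; "joint_positions": joint angles; "joint_vel": joint speeds; "effort": joint torques, N m; "eef_pos": TCP position; "orientation": TCP orientation; "contact_force": force on the tool from outside, world axes, zero at the start; "torque": the same for the moment, N m; "grip_width": finger opening in m.
Only numpy, scipy, OpenCV 4.12 (cv2) and the standard library are available. Lean on these libraries where they do the work, as an engineer would, in place of code of your own. Each camera call takes 0.05 s, during which the arm holds its last target.

### The job

Be my third hand at the spring-stop jig: pick up the steel block, lay it flat on the jig's narrow steel bed, lengthwise and centred, and press its end squarely against the dark sprung stop until the tip of the black pointer stands in the green band of the scale. Never push the pointer into the red, and leave the screw pot, torque driver, brass spacer and grey connector where they are. Finish while still holding the block pressed steadily there with the gripper, so that I can drive the screw in through the hollow stop; do not let go.

Things in the scene. Friction and masses are not known exactly. Their poses are not given: they have to be found in the camera images.
- block: the loose ground steel block with two holes in its top, 50 mm long (its y axis), 25 mm wide (x), 20 mm high (z), about 0.18 kg; lies flat on the bench. Origin: centre of its underside. Either end may go to the stop. A tall instrument (220 mm) begins about 80 mm or more beyond it (+x): keep the gripper and wrist on the robot's side of it
- jig: spring-stop jig, fixed on the bench, nothing on it above 50 mm. Origin: underside of the 8 mm blue base plate (76 mm wide, from x = -107 to +122 mm), on the centre line; x axis: the way to press, from the open bed end towards stop and grey housing (x = 62 to 110 mm, 44 mm wide); z up. The housing's top, 45 mm above the bench, bears the scale: white, green band, white, red
- bed_top (a point): point on the top of the bed, on its centre line, 40 mm before the free stop's face; fixed; axes as the jig's. The bed is a steel bar 20 mm wide from jig x = -90 mm on under the stop to the housing, its top 23 mm above the bench and 15 mm above the plate; the block overhangs it by 2.5 mm a side, so fingers have free room beside it
- stop_face (a point): centre of the dark steel face that the block's end meets, 35 mm above the bench (face 36 mm wide, from 25 to 45 mm above the bench, just clear of the bed); moves with the stop; axes as the jig's. With the stop free it lies at jig x = 20 mm
- stop (a joint): travel of the sprung stop in m along the jig's x axis: 0 free (it starts there and springs back), 0.034 at its end. Spring 500 N/m, no preload, so 20 mm is 10 N. The black pointer on the stop moves with it along the scale: its tip is in the green band (8 mm long) from 0.016 to 0.024 and reaches the red at 0.031
- screw_pot: small round steel pot of screws, 57 mm wide, 30 mm high; bystander; origin: centre of its underside
- torque_driver: torque screwdriver with a light knurled barrel, 162 mm long (y axis), 38 mm wide, lying; bystander; origin: centre of its underside
- brass_spacer: brass hex spacer, 42 mm long (y axis), 9 mm wide, lying; bystander; origin: centre of its underside
- grey_connector: grey connector with metal shell, 41 x 33 x 15 mm, lying; bystander; origin: centre of its underside

How it is judged (in metres and radians):
On the way:
1. the block lies flat on the jig's bed, lengthwise and centred (z of block in the frame of jig between 0.019 and 0.028 m and y of block in the frame of jig between -0.008 and 0.008 m and angle between block's own z axis and vertical below 0.12 rad and angle between the y axis of block and the x axis of jig, either way round below 0.14 rad and x of block in the frame of jig between -0.1 and 0.03 m and contact force between block and jig above 0.05 N), for 0.1 s.
At the end, for the whole second after the job is handed in: the block lies on the bed (underside within 5 mm of it, centred within 8 mm, tilted under 0.12 rad, within 0.14 rad of the jig's length), its end against the stop, held there by the gripper's fingers with the stop pressed in 15.5 to 24.5 mm (about 8 to 12 N) and still (under 10 mm/s) (z of block in the frame of jig between 0.019 and 0.028 m and y of block in the frame of jig between -0.008 and 0.008 m and angle between block's own z axis and vertical below 0.12 rad and angle between the y axis of block and the x axis of jig, either way round below 0.14 rad and value of joint stop between 0.0155 and 0.0245 m and velocity of joint stop between -0.01 and 0.01 m/s and x of block in the frame of stop_face between -0.029 and -0.021 m and contact force between block and jig above 5 N and contact force between the fingers and block above 2 N); the arm keeps its last pose, push and grip.
It fails at once if the pointer is pushed into the red (stop travel over 31 mm) (value of joint stop above 0.031 m).
It fails at once if the screw pot is moved by more than 20 mm (distance of screw_pot from where it was at the start of the episode above 0.02 m).
It fails at once if the torque driver is moved by more than 20 mm (distance of torque_driver from where it was at the start of the episode above 0.02 m).
It fails at once if the brass spacer is moved by more than 20 mm (distance of brass_spacer from where it was at the start of the episode above 0.02 m).
It fails at once if the grey connector is moved by more than 20 mm (distance of grey_connector from where it was at the start of the episode above 0.02 m).
It also fails if it takes over 45 s, if anything falls off the work surface, if the arm or the gripper's body presses on something with over 40 N, if the wrist force passes 120 N, or if a joint passes its speed limit or range.

## Working session

There is one attempt and no reset: what is moved stays moved. The work goes in short steps, Python scripts to look and compute and a tool call to move; the robot and the scene stay as the last step left them, time stands still between calls to the robot, and variables do not carry over. Pictures are saved under pics/ and viewed, and the job is handed in when it is done.

Besides the shell and the picture viewer there is one more tool, called after "Call:" in YAML: its name, and indented under it one key for each argument. step_arm: Moves the arm, as the interface text tells. Its arguments: {"type":"object","properties":{"moves":{"type":"array","items":{"type":"array","items":{"type":"number"}}},"newtons":{"type":"number"}},"required":["moves"]}

```bash
mkdir -p pics; python3 - <<'E'
from rig import arm
import cv2,pickle
s=arm.read_state();print({k:s[k] for k in('time_s','eef_pos','orientation','grip_width','contact_force')})
for n in('side','top','wrist'):
    c=arm.camera(n);cv2.imwrite(f'pics/{n}0.png',c['img']);pickle.dump(c,open(f'{n}0.pkl','wb'))
    print(n,c['fx'],(-c['R'].T@c['t']).round(3),c['R'].round(2).tolist())
E
```

```text
{'time_s': 0.0, 'eef_pos': array([ 0.21399985, -0.58670749,  0.23047626]), 'orientation': array([-1.79911336e+02,  6.64229706e-03,  2.00466537e+01]), 'grip_width': 0.08521754035313002, 'contact_force': array([0.98165258, 0.73710894, 0.21835412])}
side 436.58687269714864 [ 0.105 -1.101  0.591] [[0.93, -0.37, 0.01], [-0.14, -0.38, -0.91], [0.35, 0.84, -0.41]]
top 446.58951718542903 [ 0.256 -0.037  1.606] [[0.0, -1.0, 0.01], [-0.98, -0.01, -0.19], [0.19, -0.01, -0.98]]
wrist 388.3182754825136 [ 0.29  -0.559  0.373] [[0.34, -0.94, -0.0], [-0.89, -0.33, 0.31], [-0.29, -0.1, -0.95]]
```

View pics/side0.png

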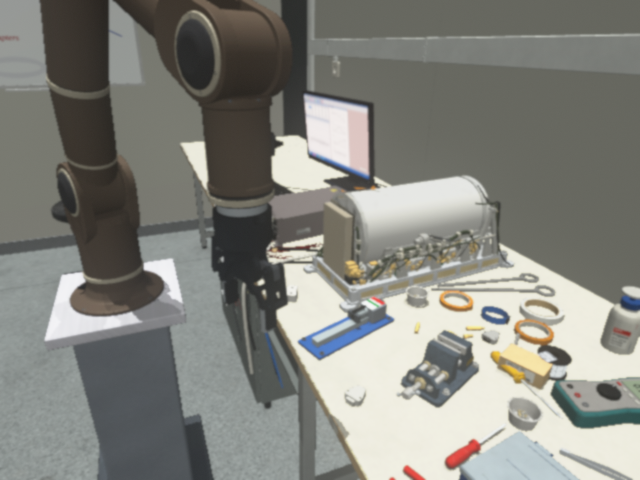

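View pics/top0.png

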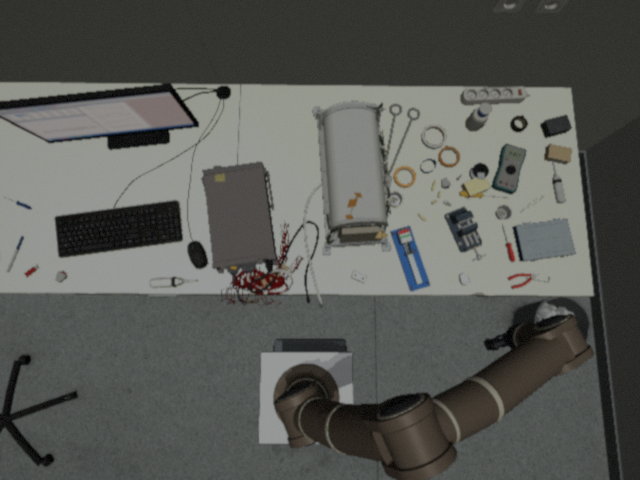

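View pics/wrist0.png

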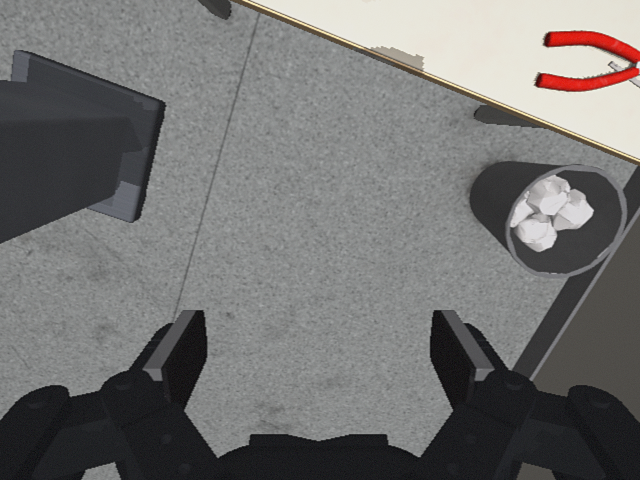

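```bash
python3 - <<'E'
import cv2,pickle,numpy as np
c=pickle.load(open('top0.pkl','rb'));i=c['img']
cv2.imwrite('pics/z1.png',cv2.resize(i[180:310,200:400],(800,520),interpolation=cv2.INTER_CUBIC))
cv2.imwrite('pics/z2.png',cv2.resize(i[150:310,380:580],(800,600),interpolation=cv2.INTER_CUBIC))
s=pickle.load(open('side0.pkl','rb'))['img']
cv2.imwrite('pics/z3.png',cv2.resize(s[250:430,260:500],(800,600),interpolation=cv2.INTER_CUBIC))
E
```

```text
(no output)
```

View pics/z1.png

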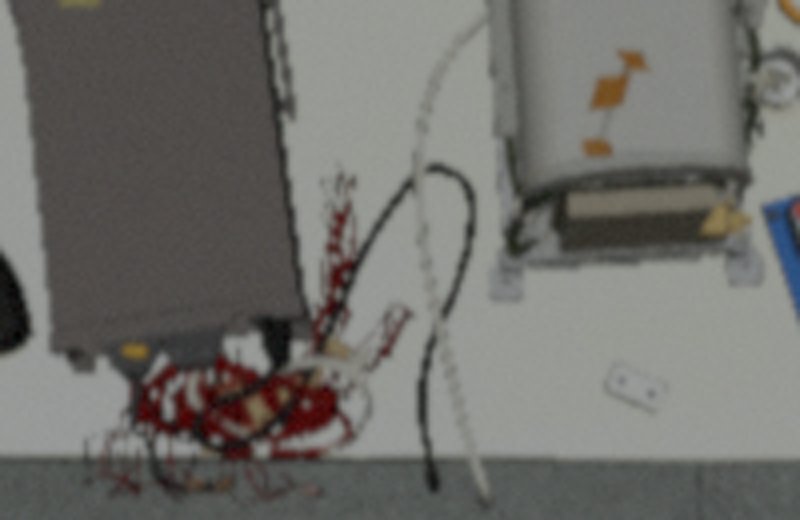

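View pics/z2.png

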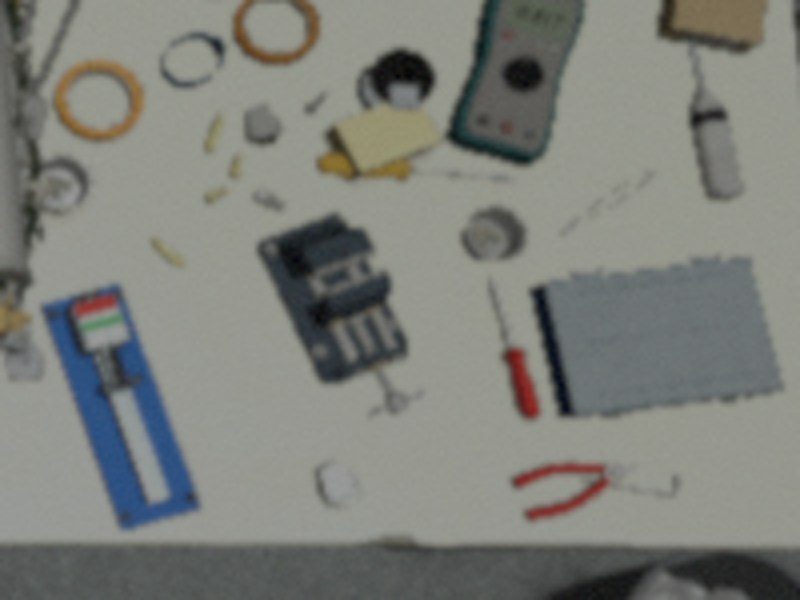

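View pics/z3.png

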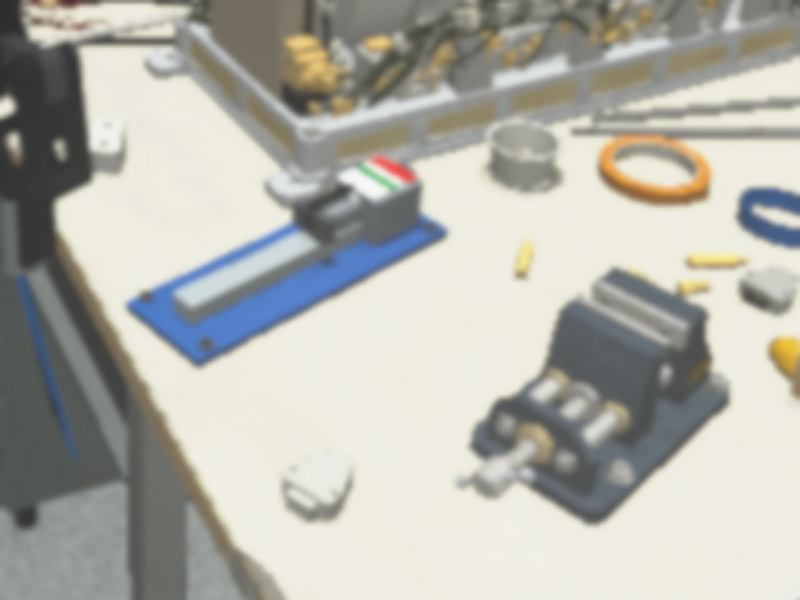

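```bash
cat > h.py <<'E'
import numpy as np,cv2,pickle
def at(c,u,v,z):
    d=np.array([(u-c['cx'])/c['fx'],(v-c['cy'])/c['fy'],1.]);o=-c['R'].T@c['t'];r=c['R'].T@d
    return o+r*((z-o[2])/r[2])
def proj(c,X):
    p=c['R']@np.asarray(X,float)+c['t'];return c['fx']*p[0]/p[2]+c['cx'],c['fy']*p[1]/p[2]+c['cy']
E
python3 - <<'E'
from h import *
c=pickle.load(open('top0.pkl','rb'));i=c['img'];hsv=cv2.cvtColor(i,cv2.COLOR_BGR2HSV)
m=((hsv[...,0]>100)&(hsv[...,0]<125)&(hsv[...,1]>120)).astype(np.uint8);m[:,:380]=0;m[:,440:]=0;m[:220]=0
pts=cv2.findNonZero(m).reshape(-1,2)
W=np.array([at(c,u,v,.008)[:2] for u,v in pts],np.float32)
r=cv2.minAreaRect(W);print('jig',r,cv2.boxPoints(r).round(3).tolist())
# block
g=cv2.cvtColor(i,cv2.COLOR_BGR2GRAY);print(g[266:286,346:372])
b=np.array([at(c,200+u/4,180+v/4,.02)[:2] for u,v in [(620,362),(668,384),(655,411),(605,388)]]);print(b.round(3).tolist(),b.mean(0))
print('holes',[at(c,200+u/4,180+v/4,.02).round(3).tolist() for u,v in [(621,381),(652,393)]])
print('instrument', [at(c,200+u/4,180+v/4,z).round(3).tolist() for u,v,z in [(505,290,0),(745,280,0),(560,250,0.15)]], 'edge',at(c,360,294,0))
E
```

```text
jig ((0.27161651849746704, -0.3571404814720154), (0.13414059579372406, 0.621433675289154), 86.87451171875) [[-0.041999999433755875, -0.40700000524520874], [0.578000009059906, -0.4410000145435333], [0.5860000252723694, -0.3070000112056732], [-0.03500000014901161, -0.27300000190734863]]
[[153 151 152 152 152 153 153 151 152 151 153 153 153 153 153 153 152 152
  153 151 153 151 152 152 152 153]
 [152 153 152 154 152 153 153 151 152 153 152 152 152 152 152 152 152 152
  151 153 153 153 153 152 152 153]
 [153 153 153 151 150 152 154 152 151 152 153 153 152 152 152 152 153 153
  152 153 153 152 152 153 152 152]
 [153 151 153 153 152 151 151 151 150 149 153 152 153 153 153 152 152 152
  152 154 153 152 152 152 152 154]
 [153 152 153 153 151 152 149 143 145 144 147 150 151 151 152 151 151 153
  152 152 153 150 152 153 153 152]
 [154 153 152 153 152 151 147 139 141 144 146 146 149 150 152 151 152 153
  153 153 153 154 153 153 153 152]
 [153 153 152 152 152 150 141 143 147 150 148 146 146 145 150 149 152 153
  153 151 152 151 151 153 152 151]
 [154 152 152 153 153 147 140 145 146 145 149 149 1
[... 935 characters left out ...]
 153 152 152 152 153 152 152 152 153 152 149 148 145 142 133 132 136
  143 149 151 152 153 154 153 153]
 [153 152 154 150 152 152 153 153 152 153 151 151 152 153 149 146 139 138
  147 152 152 154 153 152 154 151]
 [153 152 152 152 152 153 152 153 150 154 152 153 152 153 152 151 148 149
  150 152 152 153 152 152 153 153]
 [153 153 152 152 151 152 152 152 153 153 152 154 152 152 152 151 152 152
  152 153 152 154 152 151 152 152]]
[[0.434, -0.169], [0.414, -0.211], [0.39, -0.199], [0.411, -0.155]] [ 0.41233485 -0.18366769]
holes [[0.417, -0.169, 0.02], [0.406, -0.197, 0.02]]
instrument [[0.501, -0.067, 0.0], [0.512, -0.285, 0.0], [0.512, -0.109, 0.15]] edge [ 0.35191926 -0.1874322   0.        ]
```

```bash
python3 - <<'E'
from h import *
c=pickle.load(open('top0.pkl','rb'));i=c['img'];hsv=cv2.cvtColor(i,cv2.COLOR_BGR2HSV)
m=((hsv[...,0]>100)&(hsv[...,0]<125)&(hsv[...,1]>120)).astype(np.uint8);m[:,:385]=0;m[:,435:]=0;m[:220]=0;m[295:]=0
n,l,st,_=cv2.connectedComponentsWithStats(m);k=1+np.argmax(st[1:,4]);print(st[k])
pts=np.argwhere(l==k)[:,::-1]
W=np.array([at(c,u,v,.008)[:2] for u,v in pts],np.float32)
r=cv2.minAreaRect(W);b=cv2.boxPoints(r);print('jig',r,b.round(3).tolist())
# nominal corners vs pca
# heights near instrument
d=c['depth']
for v in range(226,256,3):
  row=[]
  for u in range(320,400,5):
    z=d[v,u]; X=c['R'].T@(np.array([(u-c['cx'])/c['fx'],(v-c['cy'])/c['fy'],1])*z-c['t']) if z>0 else [0,0,0]
    row.append('%.2f,%.2f,%.2f'%tuple(X))
  print(row[::3])
E
```

```text
[392 230  37  60 633]
jig ((0.4819478392601013, -0.3683760464191437), (0.22140736877918243, 0.07028307020664215), 16.7989501953125) [[0.3659999966621399, -0.367000013589859], [0.38600000739097595, -0.4339999854564667], [0.5979999899864197, -0.3700000047683716], [0.578000009059906, -0.30300000309944153]]
['0.60,-0.04,0.00', '0.55,-0.09,0.21', '0.55,-0.14,0.22', '0.55,-0.19,0.22', '0.56,-0.24,0.19', '0.60,-0.32,0.00']
['0.59,-0.04,-0.01', '0.55,-0.09,0.18', '0.54,-0.14,0.22', '0.54,-0.19,0.22', '0.56,-0.24,0.16', '0.59,-0.32,0.00']
['0.58,-0.04,-0.00', '0.55,-0.09,0.12', '0.54,-0.14,0.21', '0.53,-0.19,0.22', '0.56,-0.25,0.09', '0.58,-0.32,0.00']
['0.57,-0.04,-0.00', '0.56,-0.10,0.04', '0.53,-0.14,0.20', '0.53,-0.19,0.18', '0.55,-0.25,0.09', '0.57,-0.32,0.00']
['0.56,-0.04,-0.00', '0.55,-0.10,0.04', '0.53,-0.14,0.15', '0.53,-0.19,0.13', '0.54,-0.25,0.09', '0.55,-0.32,0.01']
['0.54,-0.04,-0.00', '0.53,-0.10,0.05', '0.53,-0.15,0.09', '0.53,-0.20,0.08', '0.54,-0.26,0.04', '0.54,-0.32,0.01']
['0.53,-0.04,-0.00', '0.52,-0.10,0.05', '0.53,-0.15,0.04', '0.53,-0.21,0.01', '0.53,-0.26,-0.00', '0.53,-0.32,0.01']
['0.52,-0.04,-0.00', '0.52,-0.10,-0.00', '0.52,-0.15,0.00', '0.52,-0.21,-0.01', '0.52,-0.26,0.00', '0.52,-0.32,0.00']
['0.51,-0.04,-0.00', '0.51,-0.10,-0.00', '0.51,-0.15,-0.00', '0.51,-0.21,-0.00', '0.51,-0.26,-0.01', '0.51,-0.32,0.00']
['0.50,-0.04,0.00', '0.50,-0.10,-0.01', '0.50,-0.15,-0.00', '0.50,-0.21,-0.00', '0.50,-0.26,0.01', '0.50,-0.32,-0.00']
```

Call:
step_arm:
  moves:
    - [0,0,0,1.2,-0.85,0,85]
    - [0,0,0,2.2,-1.6,0,85]
    - [0,0,0,3.2,-2.3,0,85]
    - [0,0,0,4.2,-3.0,0,85]
    - [0,0,0,5.2,-3.7,0,85]
    - [0,0,0,6.2,-4.5,0,85]
    - [0,0,0,6.2,-4.5,0,85]
    - [0,0,0,6.2,-4.5,0,85]

```text
time_s: 1.15
eef_pos: [0.4283, -0.2694, 0.2312]
orientation: [-180.0, 0.0, 20.1]
contact_force: [0.1, -1.0, 0.0]
grip_width: 0.0853
```

```bash
python3 - <<'E'
from rig import arm
import cv2,pickle
s=arm.read_state();print({k:s[k] for k in('time_s','eef_pos','orientation','grip_width','contact_force')})
for n in('wrist',):
    c=arm.camera(n);cv2.imwrite(f'pics/{n}1.png',c['img']);pickle.dump(c,open(f'{n}1.pkl','wb'))
    print(n,(-c['R'].T@c['t']).round(3))
E
```

```text
{'time_s': 1.15, 'eef_pos': array([ 0.42829061, -0.26935765,  0.23115945]), 'orientation': array([-1.79999229e+02,  2.78508188e-02,  2.01249578e+01]), 'grip_width': 0.08525977473536234, 'contact_force': array([ 0.10297618, -1.03972734,  0.04861082])}
wrist [ 0.504 -0.242  0.373]
```

View pics/wrist1.png

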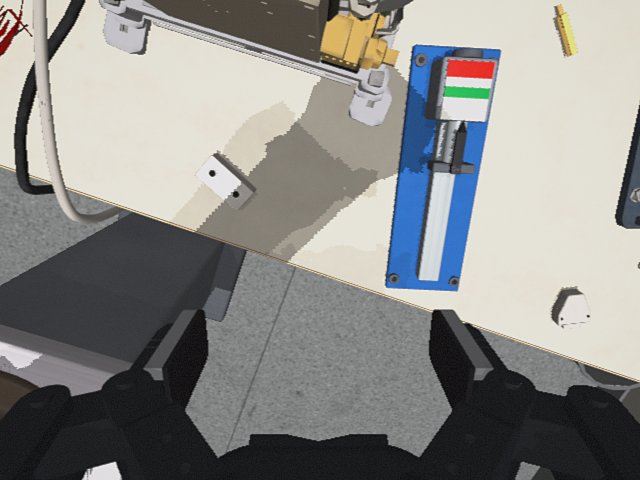

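```bash
python3 - <<'E'
from h import *
i=cv2.imread('pics/wrist1.png')
a=cv2.resize(i[145:215,185:265],(640,560),interpolation=cv2.INTER_CUBIC)
cv2.imwrite('pics/b1.png',a)
a=cv2.resize(i[40:300,370:520],(346*1,600),interpolation=cv2.INTER_CUBIC);
b=cv2.resize(i[40:190,400:510],(440,600),interpolation=cv2.INTER_CUBIC);cv2.imwrite('pics/j1.png',np.hstack([a,b]))
E
```

```text
(no output)
```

View pics/b1.png

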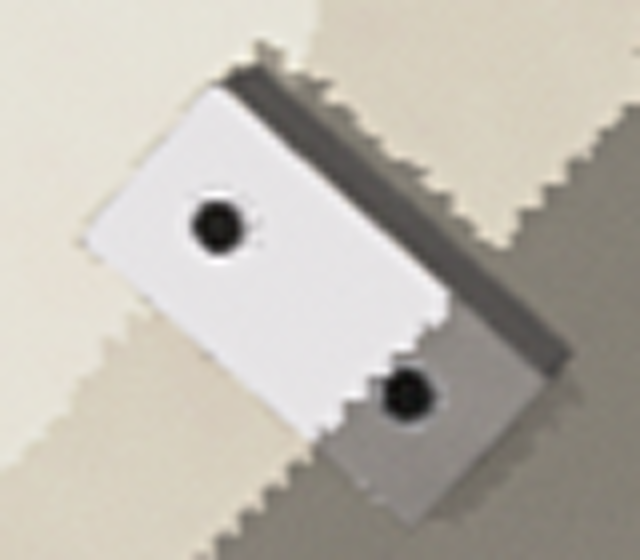

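View pics/j1.png

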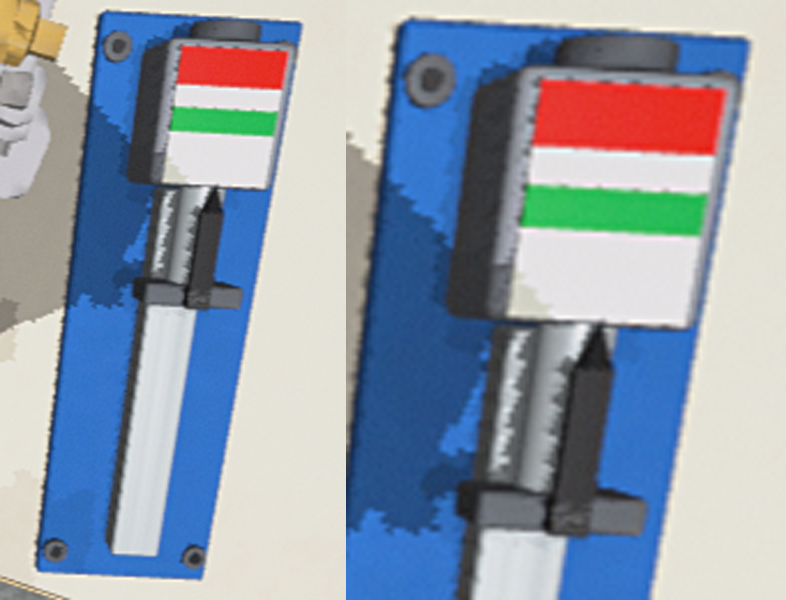

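```bash
python3 - <<'E'
from h import *
c=pickle.load(open('wrist1.pkl','rb'))
P=[at(c,185+x/8-.44,145+y/8-.44,.02) for x,y in [(218,82),(548,380),(412,525),(88,240)]]
P=np.array(P)[:,:2];print('block',P.round(4).tolist(),P.mean(0).round(4)); 
l1=P[1]-P[0];l2=P[2]-P[3];w1=P[3]-P[0];w2=P[2]-P[1]
for e in (l1,l2,w1,w2):print(np.linalg.norm(e).round(4),np.degrees(np.arctan2(e[1],e[0])).round(2))
H=[at(c,185+x/8-.44,145+y/8-.44,.02)[:2] for x,y in [(218,227),(408,394)]];print('holes',np.mean(H,0),np.degrees(np.arctan2(*(H[0]-H[1])[::-1])))
f=2.308
Q=np.array([at(c,370+x/f-.3,40+y/f-.3,.008)[:2] for x,y in [(103,12),(302,22),(203,578),(38,570)]])
print('plate',Q.round(4).tolist(),Q.mean(0))
for a,b in((3,0),(2,1),(1,0),(2,3)):
  e=Q[b]-Q[a];print(np.linalg.norm(e).round(4),np.degrees(np.arctan2(e[1],e[0])).round(2))
B=np.array([at(c,370+x/f-.3,40+y/f-.3,.023)[:2] for x,y in [(113,555),(158,553)]]);print('bed',B, B.mean(0))
F=np.array([at(c,400+x/4-.4,40+y/4-.4,.045)[:2] for x,y in [(515,320),(690,327),(540,72),(735,78)]]);print('housing top',F.round(4), F.mean(0))
# wide estimates of all: depth check at block top
d=c['depth'];print([ (c['R'].T@(np.array([(u-c['cx'])/c['fx'],(v-c['cy'])/c['fy'],1])*d[v,u]-c['t'])).round(4) for u,v in[(224,183),(436,240),(460,110),(300,120),(410,200)]])
E
```

```text
block [[0.4345, -0.1652], [0.4149, -0.2099], [0.3929, -0.2], [0.4123, -0.156]] [ 0.4137 -0.1828]
0.0488 -113.77
0.0481 -113.8
0.0241 157.45
0.0241 155.78
holes [ 0.41328689 -0.18232062] 66.61846049921948
plate [[0.5808, -0.3003], [0.603, -0.3709], [0.3861, -0.4383], [0.3642, -0.3672]] [ 0.48354053 -0.36918735]
0.2266 17.17
0.2272 17.27
0.074 107.5
0.0744 107.09
bed [[ 0.38748167 -0.38933135]
 [ 0.39493638 -0.4069563 ]] [ 0.39120903 -0.39814383]
housing top [[ 0.5547 -0.4038]
 [ 0.5657 -0.4377]
 [ 0.5968 -0.3853]
 [ 0.6088 -0.4212]] [ 0.58151199 -0.41200942]
[array([ 0.4134, -0.1822,  0.0186]), array([ 0.4309, -0.388 ,  0.0213]), array([ 0.5425, -0.3488,  0.0443]), array([ 4.891e-01, -2.288e-01, -3.000e-04]), array([ 0.4563, -0.3526,  0.0079])]
```

Call:
step_arm:
  moves:
    - [0,0,-1.2,0.08,-0.4,0.5,85]
    - [0,0,-2.4,0.16,-0.8,1.0,85]
    - [0,0,-3.6,0.24,-1.2,1.5,85]
    - [0,0,-4.8,0.32,-1.73,2.0,85]
    - [0,0,-5.79,0.32,-1.73,2.6,85]
    - [0,0,-5.79,0.32,-1.73,2.6,85]
    - [0,0,-5.79,0.32,-1.73,2.6,85]

```text
time_s: 2.08
eef_pos: [0.4138, -0.1842, 0.102]
orientation: [180.0, 0.0, 66.1]
contact_force: [0.1, 0.3, 0.7]
grip_width: 0.0849
```

```bash
python3 - <<'E'
from rig import arm
import cv2,pickle
s=arm.read_state();print({k:s[k] for k in('time_s','eef_pos','orientation','grip_width','contact_force','joint_positions')})
for n in('wrist',):
    c=arm.camera(n);cv2.imwrite(f'pics/{n}2.png',c['img']);pickle.dump(c,open(f'{n}2.pkl','wb'))
E
```

```text
{'time_s': 2.075, 'eef_pos': array([ 0.41376089, -0.18423524,  0.10198561]), 'orientation': array([1.79969533e+02, 1.64814032e-02, 6.60525082e+01]), 'grip_width': 0.0849276010850049, 'contact_force': array([0.14621709, 0.31115523, 0.71669541]), 'joint_positions': array([ 35.71604242,  18.29135772, -21.06311715, 121.22785572,
         9.7333366 ,  42.0138184 , -15.57712278])}
```

View pics/wrist2.png

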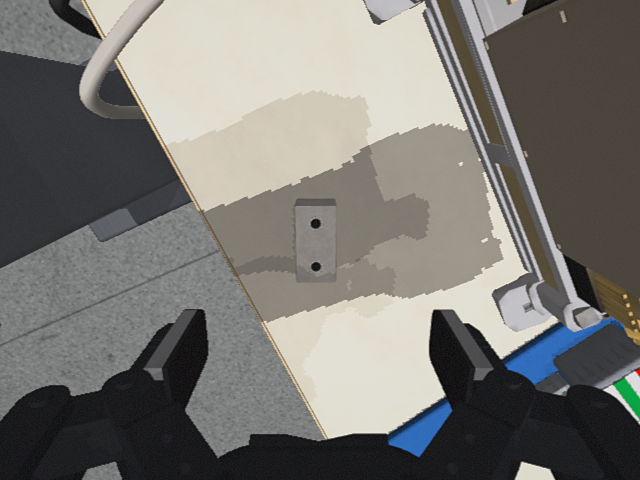

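Call:
step_arm:
  moves:
    - [0,0,0,0.03,0,0.7,85]
    - [0,0,0,0.03,0,1.4,85]
    - [0,0,0,0.03,0,1.8,85]
    - [0,0,0,0.03,0,1.96,85]
    - [0,0,0,0.03,0,1.96,60]
    - [0,0,0,0.03,0,1.96,40]
    - [0,0,0,0.03,0,1.96,15]
    - [0,0,0,0.03,0,1.96,15]
  newtons: 80

```text
time_s: 3.12
eef_pos: [0.4147, -0.1818, 0.0043]
orientation: [179.9, 0.0, 66.3]
contact_force: [-1.5, 0.5, 9.7]
grip_width: 0.0229
```

Call:
step_arm:
  moves:
    - [0,0,0,0,0,0,15]
    - [0,0,0,0,0,0,15]

```text
time_s: 3.38
eef_pos: [0.4147, -0.1817, 0.0043]
orientation: [179.9, 0.0, 66.3]
contact_force: [-1.7, -0.0, 9.7]
grip_width: 0.0228
```

```bash
python3 - <<'E'
from rig import arm
import cv2,pickle
c=arm.camera('wrist');cv2.imwrite(f'pics/wrist3.png',c['img']);pickle.dump(c,open('wrist3.pkl','wb'))
E
```

```text
(no output)
```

View pics/wrist3.png

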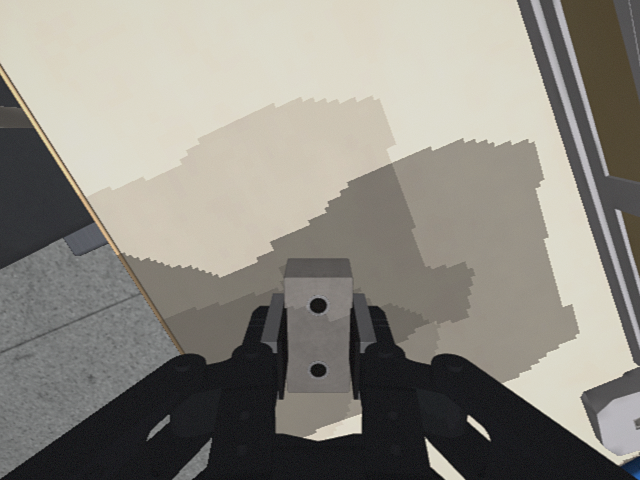

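Call:
step_arm:
  moves:
    - [0,0,0,0,0,-0.5,15]
    - [0,0,0,0,0,-1.2,15]
    - [0,0,0,0,0,-2,15]
    - [0,0,0,0,0,-2.2,15]
    - [0,0,0,0,0,-2.2,15]

```text
time_s: 4.05
eef_pos: [0.4143, -0.1817, 0.1135]
orientation: [179.9, 0.0, 66.3]
contact_force: [-0.2, 0.4, -1.0]
grip_width: 0.0234
```

```bash
python3 - <<'E'
from rig import arm
import cv2,pickle
from h import *
s=arm.read_state();print({k:s[k] for k in('time_s','eef_pos','orientation','grip_width','contact_force','joint_positions')})
c=arm.camera('wrist');cv2.imwrite(f'pics/wrist4.png',c['img'][220:480,170:470]);pickle.dump(c,open('wrist4.pkl','wb'))
E
```

```text
{'time_s': 4.05, 'eef_pos': array([ 0.41432421, -0.18172988,  0.11349717]), 'orientation': array([1.79927976e+02, 2.09539121e-02, 6.63354279e+01]), 'grip_width': 0.02338965792698039, 'contact_force': array([-0.24000558,  0.40695787, -0.97900805]), 'joint_positions': array([ 36.39100568,  17.2484461 , -22.11547807, 120.70584902,
         9.36789544,  43.56245825, -15.29396332])}
```

View pics/wrist4.png

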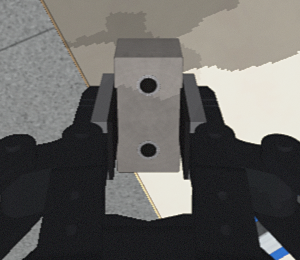

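Call:
step_arm:
  moves:
    - [0,0,0,-0.9,0.2,0,15]
    - [0,0,0,-1.8,0.5,0,15]
    - [0,0,1.2,-2.5,1.0,0,15]
    - [0,0,2.4,-2.9,1.6,0,15]
    - [0,0,3.6,-3.3,2.28,0.2,15]
    - [0,0,4.8,-3.3,2.28,0.4,15]
    - [0,0,6.0,-3.3,2.28,0.4,15]
    - [0,0,6.14,-3.3,2.28,0.4,15]

```text
time_s: 5.1
eef_pos: [0.4517, -0.3775, 0.0911]
orientation: [-179.9, 0.1, 17.3]
contact_force: [0.7, -0.4, -1.9]
grip_width: 0.0233
```

Call:
step_arm:
  moves:
    - [0,0,0,0,0,0,15]

```text
time_s: 5.22
eef_pos: [0.4523, -0.3779, 0.0923]
orientation: [-179.9, 0.1, 17.4]
contact_force: [0.5, -0.1, -1.3]
grip_width: 0.023
```

```bash
python3 - <<'E'
from rig import arm
import cv2,pickle
from h import *
s=arm.read_state();print({k:s[k] for k in('time_s','eef_pos','orientation','grip_width','contact_force','joint_positions')})
p=s['eef_pos']
for n in('wrist','side'):
    c=arm.camera(n);cv2.imwrite(f'pics/{n}5.png',c['img']);pickle.dump(c,open(f'{n}5.pkl','wb'))
c=pickle.load(open('wrist4.pkl','rb'));e=np.array([0.4143,-.1817,.1135]);y=np.radians(66.3)
for u,v in[(318,306),(318,370)]:
  d=at(c,u,v,.1135-.0043+.02)-e;print('block hole in tool xy',d[:2]@[np.cos(y),np.sin(y)],d[:2]@[np.sin(y),-np.cos(y)])
E
```

```text
{'time_s': 5.225, 'eef_pos': array([ 0.45226708, -0.37785387,  0.09233627]), 'orientation': array([-1.79942873e+02,  6.20528122e-02,  1.74427951e+01]), 'grip_width': 0.022978250563664152, 'contact_force': array([ 0.47695743, -0.09547681, -1.28933501]), 'joint_positions': array([ 39.38680193,  28.98534549,  -5.66200419, 103.92750007,
         3.74536871,  47.35017909, -40.6705173 ])}
block hole in tool xy 0.012492762739322308 0.00022534996527903334
block hole in tool xy -0.015104465120042236 0.00023205271105848036
```

View pics/wrist5.png

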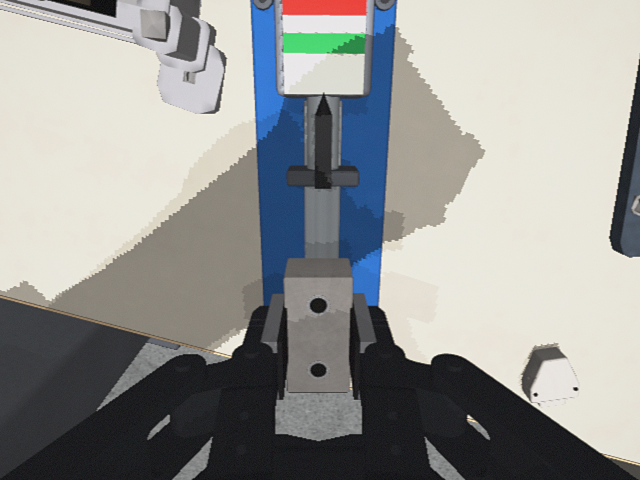

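View pics/side5.png

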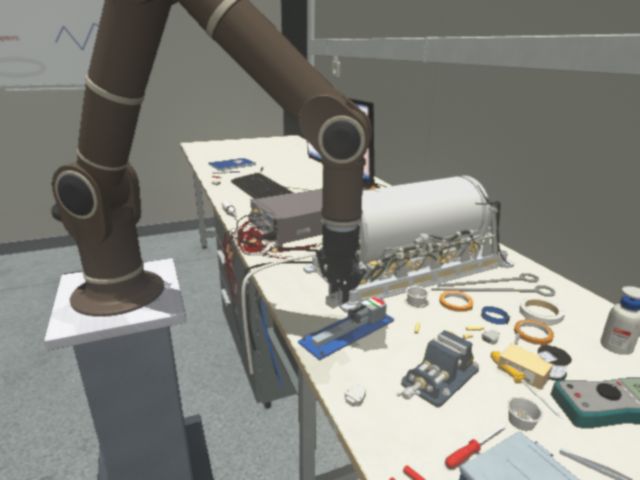

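```bash
python3 - <<'E'
from h import *
c=pickle.load(open('wrist5.pkl','rb'));p=np.array([.45227,-.37785]);y=np.radians(17.44);X=np.array([np.cos(y),np.sin(y)]);Y=np.array([np.sin(y),-np.cos(y)])
g=cv2.cvtColor(c['img'],cv2.COLOR_BGR2GRAY);hsv=cv2.cvtColor(c['img'],cv2.COLOR_BGR2HSV)
for v in(192,205,220,235,250):
  s=hsv[v,280:370,1]<110;u=np.flatnonzero(s)+280
  a,b=at(c,u.min()-.5,v,.023)[:2]-p,at(c,u.max()+.5,v,.023)[:2]-p
  m=(a+b)/2;print(v,u.min(),u.max(),'mid tool x,y',(m@X).round(4),(m@Y).round(4),'w',np.linalg.norm(a-b).round(4))
for u,v,z in[(290,184,.045),(358,184,.045),(323,95,.048),(318,306,.108),(318,370,.108)]:
  m=at(c,u,v,z)[:2]-p;print(u,v,(m@X).round(4),(m@Y).round(4))
E
```

```text
192 304 339 mid tool x,y 0.037 0.0015 w 0.0199
205 304 339 mid tool x,y 0.0297 0.0015 w 0.0201
220 304 339 mid tool x,y 0.021 0.0015 w 0.0203
235 304 338 mid tool x,y 0.0121 0.0013 w 0.02
250 304 338 mid tool x,y 0.0029 0.0013 w 0.0203
290 184 0.0456 -0.0142
358 184 0.0456 0.0193
323 95 0.0866 0.0019
318 306 0.0125 -0.0003
318 370 -0.0151 -0.0003
```

Call:
step_arm:
  moves:
    - [0,0,0,0,0.03,0.5,15]
    - [0,0,0,0,0.03,0.9,15]
    - [0,0,0,0,0.03,1.1,15]
    - [0,0,0,0,0.03,1.2,15]
    - [0,0,0,0,0.03,1.26,15]
    - [0,0,0,0,0.03,1.26,15]

```text
time_s: 6.08
eef_pos: [0.4532, -0.3799, 0.0306]
orientation: [180.0, -0.0, 17.2]
contact_force: [-0.7, -0.3, -0.9]
grip_width: 0.0228
```

Call:
step_arm:
  moves:
    - [0,0,0,0,0,0.02,15]
    - [0,0,0,0,0,0.02,15]

```text
time_s: 6.32
eef_pos: [0.4531, -0.3798, 0.0296]
orientation: [180.0, -0.0, 17.2]
contact_force: [-0.1, -0.2, -1.8]
grip_width: 0.0232
```

Call:
step_arm:
  moves:
    - [0,0,0,0,0,0.03,15]
    - [0,0,0,0,0,0.03,15]

```text
time_s: 6.58
eef_pos: [0.4529, -0.3797, 0.0277]
orientation: [-180.0, 0.0, 17.2]
contact_force: [0.6, -0.8, -0.9]
grip_width: 0.0231
```

Call:
step_arm:
  moves:
    - [0,0,0,0,0,0.02,15]
    - [0,0,0,0,0,0.02,15]

```text
time_s: 6.82
eef_pos: [0.453, -0.3797, 0.0274]
orientation: [180.0, -0.0, 17.2]
contact_force: [-2.3, 1.4, 4.0]
grip_width: 0.0231
```

```bash
cat > look.py <<'E'
import sys
from rig import arm
from h import *
k=sys.argv[1]
c=arm.camera('wrist');pickle.dump(c,open(f'wrist{k}.pkl','wb'));s=arm.read_state();print(s['time_s'],s['eef_pos'],s['orientation'],s['contact_force'])
cv2.imwrite(f'pics/wrist{k}.png',cv2.resize(c['img'][0:400,200:440],(360,600)))
d=arm.camera('side')['img'];cv2.imwrite(f'pics/w{k}.png',np.hstack([cv2.resize(c['img'][0:420,200:440],(343,600)),cv2.resize(d[270:370,300:375],(450,600),interpolation=cv2.INTER_CUBIC)]))
E
python3 look.py 6
```

```text
6.875 [ 0.45304373 -0.37975179  0.02736642] [ 1.79989885e+02 -2.84090096e-03  1.72368999e+01] [-1.97300502  1.28787137  5.69599135]
```

View pics/w6.png

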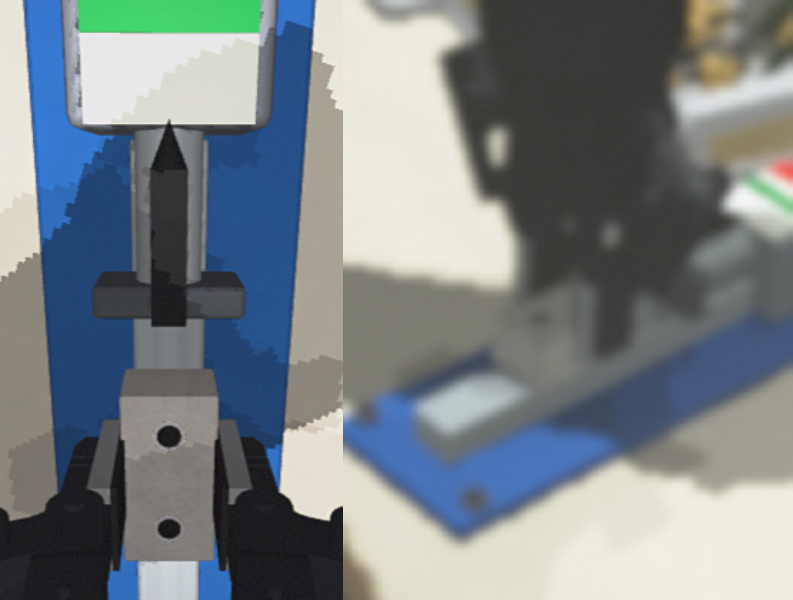

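Call:
step_arm:
  moves:
    - [0,0,0,0.1,0,0,15]
    - [0,0,0,0.2,0,0,15]
    - [0,0,0,0.3,0,0,15]
    - [0,0,0,0.4,0,0,15]
    - [0,0,0,0.5,0,0,15]
    - [0,0,0,0.5,0,0,15]

```text
time_s: 7.68
eef_pos: [0.4765, -0.3733, 0.0274]
orientation: [179.9, 0.0, 17.2]
contact_force: [-3.4, -0.5, 4.6]
grip_width: 0.023
```

```bash
python3 look.py 7
```

```text
7.725 [ 0.47649719 -0.37330749  0.02738786] [1.79938408e+02 3.36941205e-02 1.71980764e+01] [-3.72578247 -1.41316361  5.10924791]
```

View pics/w7.png

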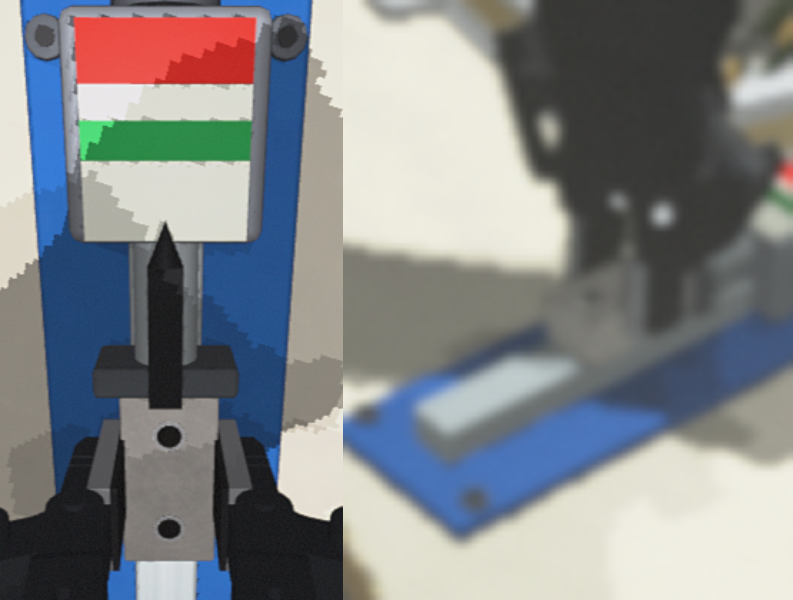

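Call:
step_arm:
  moves:
    - [0,0,0,0.08,0,0,15]
    - [0,0,0,0.16,0,0,15]
    - [0,0,0,0.24,0,0,15]
    - [0,0,0,0.3,0,0,15]
    - [0,0,0,0.32,0,0,15]
    - [0,0,0,0.32,0,0,15]
    - [0,0,0,0.32,0,0,15]

```text
time_s: 8.65
eef_pos: [0.4875, -0.3699, 0.0274]
orientation: [-180.0, 0.4, 17.1]
contact_force: [-14.3, -1.5, 13.6]
grip_width: 0.0228
```

```bash
python3 look.py 8
```

```text
8.7 [ 0.48747562 -0.36992533  0.02734954] [-179.95145868    0.38188002   17.06547074] [-13.84936911  -2.74260125  14.34355453]
```

View pics/w8.png

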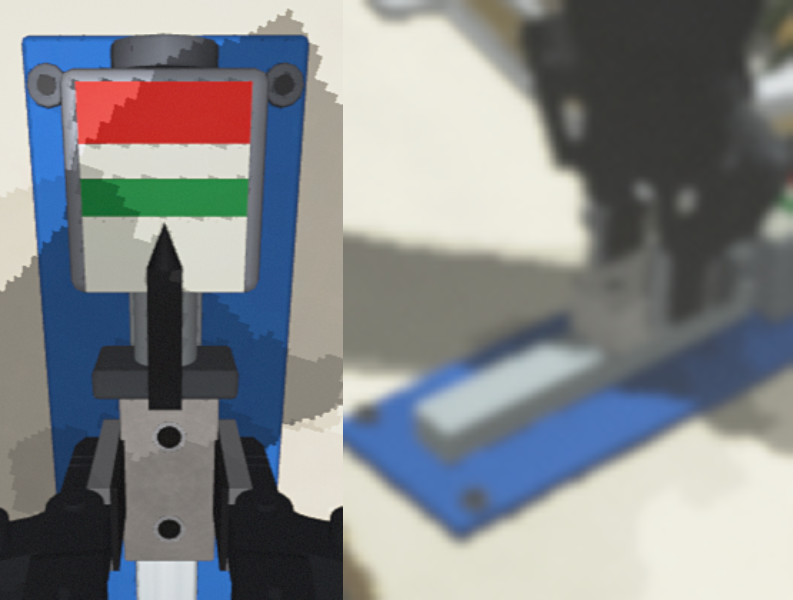

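Call:
step_arm:
  moves:
    - [0,0,0,0.05,0,-0.01,15]
    - [0,0,0,0.1,0,-0.01,15]
    - [0,0,0,0.15,0,-0.01,15]
    - [0,0,0,0.15,0,-0.01,15]
    - [0,0,0,0.15,0,-0.01,15]
    - [0,0,0,0.15,0,-0.01,15]

```text
time_s: 9.5
eef_pos: [0.4937, -0.368, 0.0274]
orientation: [-179.9, 0.5, 17.0]
contact_force: [-15.1, -2.6, 12.9]
grip_width: 0.0232
```

```bash
python3 look.py 9
```

```text
9.55 [ 0.49373567 -0.36799288  0.02741079] [-179.92347087    0.4613416    17.03835802] [-16.10925383  -3.46804579  12.24632782]
```

View pics/w9.png

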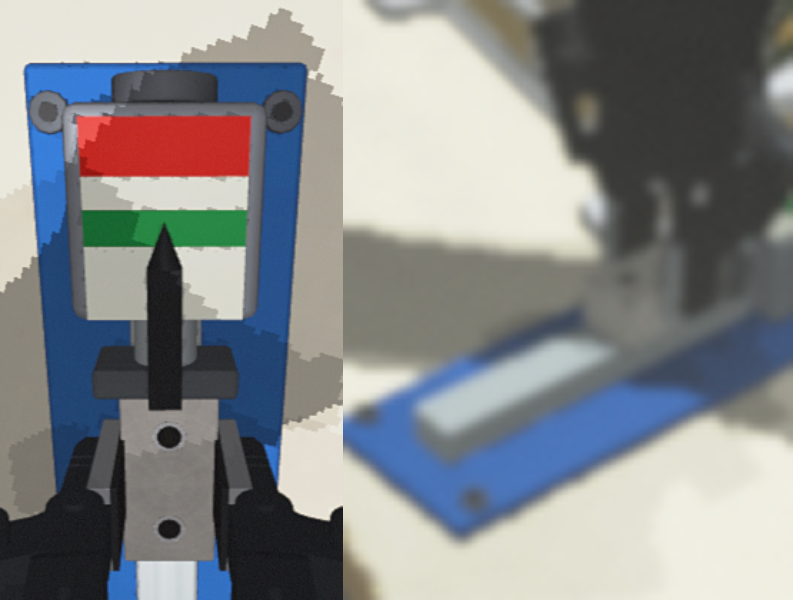

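Call:
step_arm:
  moves:
    - [0,0,0,0,0,0,15]
    - [0,0,0,0,0,0,15]
    - [0,0,0,0,0,0,15]
    - [0,0,0,0,0,0,15]
    - [0,0,0,0,0,0,15]
    - [0,0,0,0,0,0,15]
    - [0,0,0,0,0,0,15]
    - [0,0,0,0,0,0,15]

```text
time_s: 10.6
eef_pos: [0.4937, -0.368, 0.0274]
orientation: [-179.9, 0.5, 17.0]
contact_force: [-16.3, -3.1, 11.9]
grip_width: 0.0228
```

```bash
python3 look.py 10; python3 - <<'E'
from h import *
c=pickle.load(open('wrist10.pkl','rb'))
o=np.array([.4764,-.3714]);y=np.radians(17.2);X=np.array([np.cos(y),np.sin(y)])
hsv=cv2.cvtColor(c['img'],cv2.COLOR_BGR2HSV)
u=280;g=[v for v in range(0,300) if 45<hsv[v,u,0]<85 and hsv[v,u,1]>100];print('green rows',min(g),max(g))
for v in(min(g)-.5,max(g)+.5):print('green jig x',(at(c,u,v,.045)[:2]-o)@X)
gr=hsv[:,315,2];print(list(zip(range(148,168),gr[148:168])))
for z in(.045,.05,.055):print(z,(at(c,315,156.5,z)[:2]-o)@X)
E
```

```text
10.65 [ 0.49373078 -0.36796462  0.02740113] [-179.92175082    0.46165578   17.04042173] [-14.94555827  -1.9286474   10.66371296]
green rows 147 171
green jig x 0.08724205853520825
green jig x 0.07944606288758266
[(148, np.uint8(131)), (149, np.uint8(139)), (150, np.uint8(135)), (151, np.uint8(135)), (152, np.uint8(136)), (153, np.uint8(137)), (154, np.uint8(136)), (155, np.uint8(119)), (156, np.uint8(92)), (157, np.uint8(59)), (158, np.uint8(51)), (159, np.uint8(35)), (160, np.uint8(31)), (161, np.uint8(32)), (162, np.uint8(34)), (163, np.uint8(37)), (164, np.uint8(33)), (165, np.uint8(37)), (166, np.uint8(38)), (167, np.uint8(39))]
0.045 0.08413065488134334
0.05 0.08474125043667967
0.055 0.08535184599201612
```

View pics/w10.png

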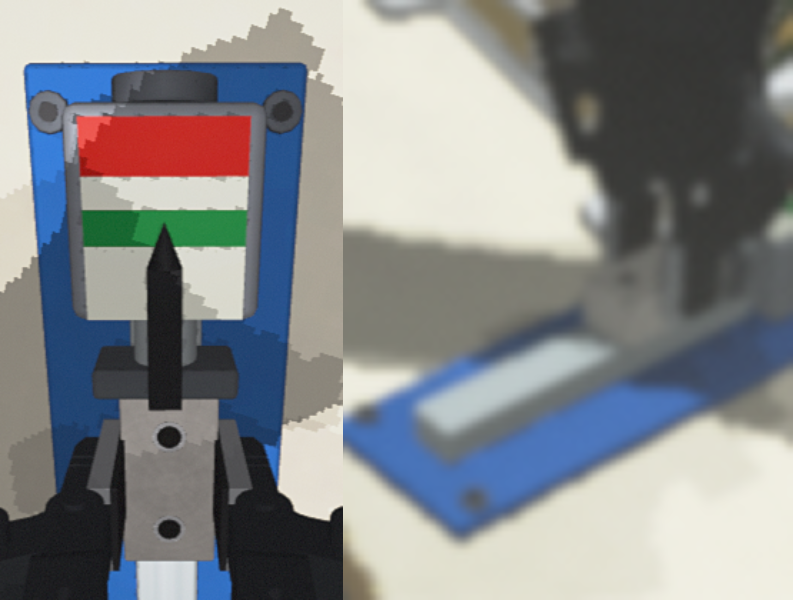

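```bash
python3 -c "
from rig import arm
print(arm.sign_off())"
```

```text
the job is handed in; nothing more can be done
None
```

The steel block is lying flat on the jig's bed, lengthwise and centred, and its end is pressed against the stop with the pointer in the green band. I handed the job in at about 10.7 s with the gripper still holding it at 80 N.

- **Pointer:** the wrist camera puts the tip inside the green band. That is about 20.7 to 21.5 mm of stop travel, depending on the pointer height assumed. The arm's own position gives about 21 mm as well.
- **Steadiness:** the gripper did not move measurably over a one-second hold before hand-in.
- **Placement:** the tilt was about 0.5° and the angle to the jig's length within about 0.2°. The sideways offset from the bed's centre line measured 1.5 mm just above the bed, and I corrected it before setting the block down.
- **Force readings:** the wrist read about 15 N along the press and 11 to 12 N vertically. The spring alone should be about 10.5 N. I put the difference down to friction from the slight downward press, but did not check that separately.
- **Bystander objects:** the arm never went near the screw pot, torque driver, brass spacer or grey connector. I took no final picture specifically to confirm they had not moved.

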